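# Clear the jar off the drain cover and undo its captive screw

### The job

A storage jar stands on the white drain-box cover, over its captive screw: first set the jar upright in the empty bamboo tray, put down gently and not dropped. Then take the steel key from its stand, feel for the slot of the screw and seat the blade fully in it, undo the screw with it anticlockwise until it comes to its stop and without forcing it, and put the key back upright in the groove of its stand. Leave the other things on the shelf where they are.

Things in the scene. Friction and masses are not known exactly. Their poses are not given: they have to be found in the camera images.
- cover: white drain-box cover, fixed, 160 (x) x 130 (y) x 45 mm high (all sizes in mm); origin at the centre of its underside. In the middle of its flat top is a round hole, 48 across, with the captive screw sunk in it
- screw (a joint): turn of the captive screw about the vertical, rad; grows anticlockwise seen from above; fully undone at a hard stop at 2.1. It starts between 0 and 0.5, turns stiffly (0.15 N m) and stays where it is left. It does not tell which way the slot points
- screw_slot (a point): centre of the slot's floor, 33 above the underside of the cover, on the screw's axis; fixed to the cover. Steel screw head about 44 across, top 10.5 above this point, 1.5 below the cover's top; one straight slot right across it, 10 wide, 10.5 deep, 38 long. The slot points any way, differently each time: look, or press the key lightly and turn it until the blade drops in
- jar: the storage jar in the way: glass with a flat wooden lid, 115 tall, glass 64 across, lid 66 across and 30 high; origin at the centre of its underside. It stands on the cover over the screw; 0.25 to 0.5 kg
- tray: low bamboo tray, fixed, 150 (x) x 130 (y), rim 18 high, walls and floor 6 thick; origin at the centre of its underside, so the jar's underside is at 6 when it stands in it; the floor is empty
- key: steel screw key, 80 tall, 0.14 kg; origin mid lower edge of the blade, z up, x along the blade. Blade 32 (x) x 8 long, 5 thick, 3 at the tip, fits either way round; flange 34 across from z 8 to 14, rests on the screw head when the blade is in the slot (edge then 2.5 above the slot floor); stem 14 across to z 44; flat grip 46 (x) x 16 (y), z 44 to 80, pinch it across y
- stand: bamboo key stand, fixed, 90 (x) x 80 (y) x 20 high; origin at the centre of its underside. Along its x runs a groove 13 wide, 12 deep, full length; the key stands with its blade in the groove and its flange on top (blade edge 12 above the underside)
- spray: bystander: amber spray bottle, 200 tall, 68 across; origin at the centre of its underside
- spray2: bystander: second amber spray bottle, same size; origin at the centre of its underside
- jar2: bystander: short wide glass jar with wooden lid, 90 tall, 74 across, not on the cover; origin at the centre of its underside
- palm_brush: bystander: round wooden palm brush, 60 tall, 62 across; origin at the centre of its underside
- dish_brush: bystander: wooden dish brush lying, 173 long (along its x), 34 high; origin at the middle of its underside
- vial: bystander: small amber bottle, 95 tall, 44 across; origin at the centre of its underside
Mind the look-alikes: they are no part of the job. What is shaped like the stand but turquoise or yellow is not meant.

How it is judged:
By the outcome, as a careful person would: the job done as asked, in the order asked, and still so for the second after the job is handed in, with the robot touching nothing.
It also fails if it takes over 72 s, if anything falls off the work surface, if the arm or the gripper's body presses on something with over 40 N, if the wrist force passes 120 N, or if a joint passes its speed limit or range.

### The arm

A 7-joint arm with a two-finger parallel gripper is mounted at the origin on the work surface. World frame = base frame: x ahead of the robot, y to its left, z up, the work surface at z = 0. Lengths are in m, angles in rad, forces in N, time in s.
With the tool pointing down it reaches from about 0.4 to 0.85 m from the base axis. Payload 10.4 kg.
Tool frame: the origin (TCP) lies between the finger pads; the fingertips stand ahead of it and the grasp point (between the pads) lies 3 mm ahead of it (r.tips_ahead is the z of the fingertips in the tool frame, in m); z points along the fingers, y is the line along which they close (so a half turn about z gives the same grasp; the last joint's range is limited). The gripper opens to 87 mm and grips with 3 to 60 N. Pads are 19 mm wide; open, the fingers measure 117 mm over their backs; the gripper's body (75 mm by 190 mm) begins 51 mm behind the grasp point.
Start: joints at [1.118, 0.332, -0.065, 1.46, 0.022, 1.35, -0.088], TCP at [0.26, -0.568, 0.245] pointing down, gripper open.
Joint ranges: [-2.6, 2.6], [-0.5, 2.12], [-1.47, 1.34], [0.16, 2.42], [-1.27, 4.41], [0.06, 2.06], [-2.6, 2.6]. Speed limits (rad/s): [2.22, 2.22, 2.79, 2.79, 3.14, 3.14, 3.14].

### API

Orientations are given as a unit quaternion [x, y, z, w].
In Python, from bench import telemetry, camera, get_calibration, r gives the robot as it stands.
- The arm moves only by the tool drive_tool, never from a script. Its argument "series" is one flat list of numbers, 7 for each row, row after row: the turn, a rotation vector about the tool's x, y, z in units of 5 degrees (1.0 is 5 degrees), then the shift along the tool's x, y, z in units of 40 mm (1.0 is 40 mm), then the opening, from -1 (shut) to 1 (fully open). A call has 1 to 10 rows; each row is the pose to reach, as a shift and turn from the pose commanded when the call began, along the tool's axes at that moment; what a row does not reach only later rows make up. A row lasts 1/12 s, in which the tool goes at most 41.7 mm and 7.16 degrees, less where a joint would pass 70% of its speed; a pose out of reach is approached as far as the arm can. A call with a gripper value outside its range is refused whole. The fingers move at their own pace and stop on an object; "grip_force" is the grip in N (left out, the last holds). Time passes only in rows, so rows that repeat a pose let the fingers close. It gives the time, the measured TCP pose, the force, the opening and the grip force at its end, in the units of the state.
- telemetry.read_state(): the state, without advancing time (a new reading comes with each control period).
- camera(name): name is "scene" or "top" or "wrist"; returns the picture (420x560x3 uint8, red, green, blue); there is no depth.
- get_calibration(name): a dict with "fovy" (degrees; the focal length in pixels is half the picture's height over the tangent of half this angle, whatever the lens; pixels are square), "cx", "cy" (the principal point, pixels), "xyz" and "rotation" of the camera in the world. Camera axes: x right, y up, looking along -z (the intrinsics and any distortion apply to the point x, -y, -z); pixel columns grow to the right and rows downward; lengths in m; the calibration is good to about 2 mm. A picture is of the moment at which its call begins: read the wrist's pose just before it. get_calibration takes no time and is no camera call; for the wrist camera it gives the pose at the moment of the call.
- r.close_job(): hands the job in; it is judged then, once.
The state is a dict: "time": time; "joint_positions": joint angles; "joint_vel": joint speeds; "joint_torque": joint torques, N m; "ee_pos": TCP position; "eef_rot": TCP orientation; "ft_force": force on the tool from outside, world axes, zero at the start; "torque": the same for the moment, N m; "width": finger opening in m; "grip_force": force on a finger pad.
Only numpy, scipy, OpenCV 4.12 (cv2) and the standard library are available. Lean on these libraries where they do the work, as an engineer would, in place of code of your own. Each camera call takes 0.05 s, during which the arm holds its last target. There are 200 camera calls.

## Working session

There is one attempt and no reset: what is moved stays moved. The work goes in short steps, Python scripts to look and compute and a tool call to move; the robot and the scene stay as the last step left them, time stands still between calls to the robot, and variables do not carry over. Pictures are saved under pics/ and viewed, at most 10 in all, crops included, and the job is handed in when it is done.

Besides the shell and the picture viewer there is one more tool, called after "Emit:" by a JSON object that holds its "method" and its "body", one argument or row to a line. drive_tool: Moves the arm, as the interface text tells. Its arguments: {"type":"object","properties":{"series":{"type":"array"},"grip_force":{"type":"number"}},"required":["series"]}

```bash
ls; mkdir -p pics; python3 - <<'E'
from bench import telemetry, camera, get_calibration, r
import cv2,numpy as np
s=telemetry.read_state();print({k:np.round(v,3) for k,v in s.items()}, r.tips_ahead)
for n in("scene","top"):
    c=get_calibration(n);print(n,c)
    cv2.imwrite(f"pics/{n}0.png",camera(n)[:,:,::-1])
print(get_calibration("wrist"))
E
```

```text
pics
{'time': np.float64(0.0), 'joint_positions': array([ 1.118,  0.333, -0.065,  1.461,  0.022,  1.35 , -0.089]), 'joint_vel': array([ 0.002,  0.   , -0.001, -0.   , -0.001,  0.002, -0.002]), 'joint_torque': array([-0.0000e+00, -6.2326e+01,  2.5000e-02, -3.8991e+01, -6.1000e-02,
        4.0000e-02,  0.0000e+00]), 'ee_pos': array([ 0.26 , -0.568,  0.244]), 'eef_rot': array([ 0.977,  0.213, -0.   , -0.001]), 'ft_force': array([ 0.127,  0.307, -0.492]), 'torque': array([-0.047,  0.019,  0.035]), 'grip_force': np.float64(0.0), 'width': np.float64(0.087)} 0.022
scene {'fovy': 51.542968373849845, 'cx': 282.6200485936118, 'cy': 208.87192788337762, 'xyz': array([0.97841541, 0.39805922, 0.99800708]), 'rotation': array([0.10616205, 0.25928294, 0.88302756, 0.37651601])}
top {'fovy': 44.506446214346504, 'cx': 277.8888171974051, 'cy': 204.33276071368147, 'xyz': array([ 0.3385736 , -0.03358933,  1.5977823 ]), 'rotation': array([-0.0501243 ,  0.04588418,  0.7092912 , -0.70163252])}
{'fovy': 71.79450285901751, 'cx': 282.9240531996222, 'cy': 215.05366525311072, 'xyz': array([ 0.33834831, -0.53202888,  0.38334734]), 'rotation': array([-0.13035069,  0.08516274, -0.53292248,  0.83171488])}
```

View pics/top0.png

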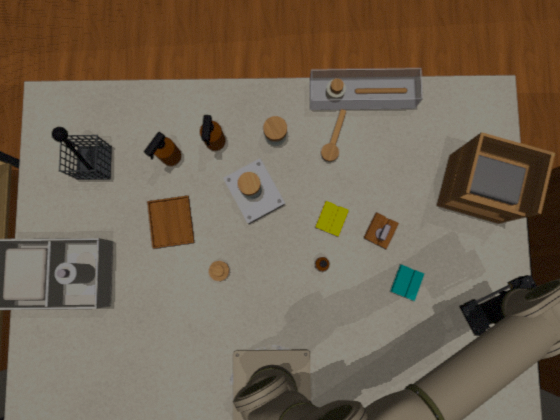

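View pics/scene0.png

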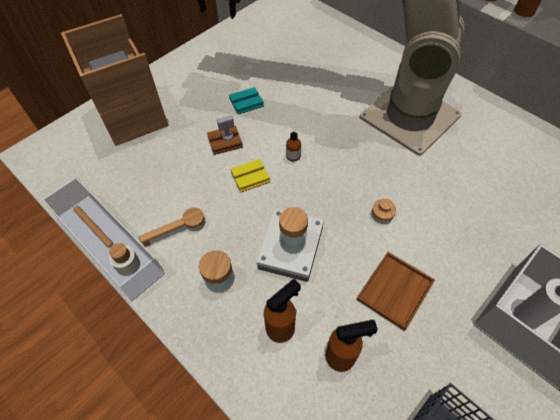

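Top view: the jar on the white cover is at (249,184), tray at (171,222), key in bamboo stand at (381,231). 
Look-alikes: jar2 (275,128) and palm brush (219,271) for the jar; yellow (333,218) and turquoise (408,282) for the stand. I choose the jar over the cover, and the brown stand with the steel key.

```bash
cat > h.py <<'E'
from bench import telemetry, camera, get_calibration, r
import cv2,numpy as np
from scipy.spatial.transform import Rotation as R
def ray(c,px):
    f=210/np.tan(np.radians(c["fovy"])/2); px=np.atleast_2d(px).astype(float)
    d=np.c_[(px[:,0]-c["cx"])/f,-(px[:,1]-c["cy"])/f,-np.ones(len(px))]
    return R.from_quat(c["rotation"]).apply(d)
def plane(c,px,z):
    d=ray(c,px);o=np.array(c["xyz"]);return o+d*((z-o[2])/d[:,2])[:,None]
def proj(c,p):
    f=210/np.tan(np.radians(c["fovy"])/2);q=R.from_quat(c["rotation"]).inv().apply(np.atleast_2d(p)-c["xyz"])
    return np.c_[c["cx"]+f*q[:,0]/-q[:,2],c["cy"]-f*q[:,1]/-q[:,2]]
def rect(c,mask,z):
    cs,_=cv2.findContours(mask.astype(np.uint8),cv2.RETR_EXTERNAL,cv2.CHAIN_APPROX_NONE)
    k=max(cs,key=cv2.contourArea)[:,0]
    P=plane(c,k,z)[:,:2]*1000
    return cv2.minAreaRect(P.astype(np.float32))
def todelta(p,yaw_tool=None):
    "shift in tool units from the current pose to p"
    s=telemetry.read_state();return R.from_quat(s["eef_rot"]).inv().apply(np.array(p)-s["ee_pos"])/0.04
E
python3 - <<'E'
from h import *
im=cv2.imread("pics/top0.png");c=get_calibration("top")
hsv=cv2.cvtColor(im,cv2.COLOR_BGR2HSV)
for n,(u,v) in dict(cover=(240,200),cov2=(265,205),tray=(171,222),stand=(372,225),lid=(249,184),bg=(240,240),key=(384,233)).items(): print(n,hsv[v,u])
def win(u0,v0,u1,v1):
    m=np.zeros(hsv.shape[:2],bool);m[v0:v1,u0:u1]=1;return m
H,S,V=[hsv[...,i].astype(int) for i in range(3)]
brown=(S>110)
print("tray",rect(c,brown&win(140,190,200,255),.018))
print("stand",rect(c,brown&win(360,208,402,252),.02))
print("lid",rect(c,(S>90)&win(232,168,266,200),.16))
print("jar2",rect(c,(S>90)&win(255,108,295,148),.09))
print("base",plane(c,[(272,390)],0))
a=cv2.resize(im[150:240,205:295],(400,400),interpolation=2);b=cv2.resize(im[195:265,350:420],(400,400),interpolation=2)
cv2.imwrite("pics/crop0.png",np.hstack([a,b]))
E
```

```text
cover [ 23   7 141]
cov2 [150   4 141]
tray [ 14 191 108]
stand [ 14 188 103]
lid [ 16 141 143]
bg [ 20  36 141]
key [173  16 130]
tray ((505.04425048828125, 308.7575378417969), (148.58035278320312, 129.39944458007812), 7.642856121063232)
stand ((470.23016357421875, -340.5660095214844), (77.56597137451172, 89.17601776123047), 62.30356979370117)
lid ((596.0803833007812, 57.02679443359375), (59.81336975097656, 66.43911743164062), 89.68983459472656)
jar2 ((778.1973266601562, -17.749149322509766), (69.6618423461914, 74.84707641601562), 89.28263092041016)
base [[-0.00382081 -0.00165944  0.        ]]
```

View pics/crop0.png

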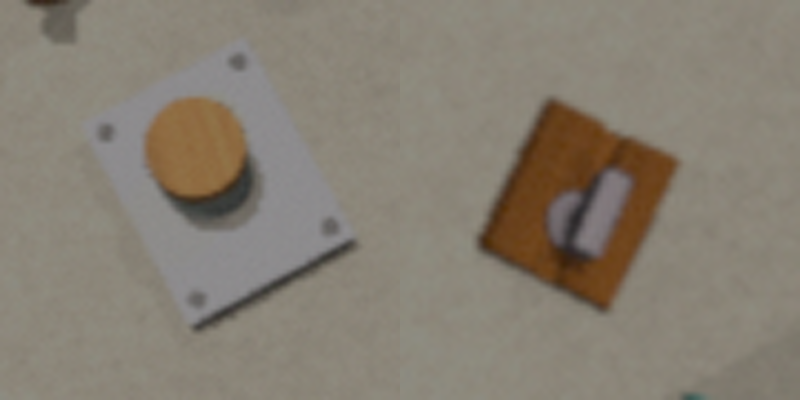

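The crop shows the wooden lid at (196,148) over the bolted white cover, and the steel key at (610,210) upright in the brown grooved stand. The sizes found match those given. Now I work out the move to above the jar.

```bash
python3 - <<'E'
from h import *
c=get_calibration("top")
cr=np.array([(243,42),(82,125),(190,325),(355,242)])/4.444+[205,150]
P=plane(c,cr,.045);print("cover",P.round(3).tolist(),P.mean(0),np.linalg.norm(np.diff(P,axis=0),axis=1))
lid=plane(c,[(249.1,183.3)],.16)[0];print("lid",lid)
print("grip",plane(c,[(386.7,231.8)],.092))
print("sprays",plane(c,[(175,160),(218,145)],.05))
s=telemetry.read_state();Rt=R.from_quat(s["eef_rot"]).as_matrix();print(Rt.round(3))
print(todelta([.596,.057,.26]))
E
```

```text
cover [[0.692, 0.029, 0.045], [0.634, 0.141, 0.045], [0.494, 0.067, 0.045], [0.55, -0.047, 0.045]] [0.59260045 0.0477218  0.045     ] [0.12570337 0.15850841 0.12661364]
lid [0.59650867 0.05528641 0.16      ]
grip [[ 0.459505   -0.34418231  0.092     ]]
sprays [[0.6918433  0.29052183 0.05      ]
 [0.73768862 0.15804449 0.05      ]]
[[ 0.909  0.417 -0.001]
 [ 0.417 -0.909  0.001]
 [-0.    -0.001 -1.   ]]
[ 14.13887596 -10.70359633  -0.39060982]
```

Emit:
{"method": "drive_tool", "body": {
  "series": [0, 0, 0, 14.1, -10.7, -0.4, 1, 0, 0, 0, 14.1, -10.7, -0.4, 1, 0, 0, 0, 14.1, -10.7, -0.4, 1, 0, 0, 0, 14.1, -10.7, -0.4, 1, 0, 0, 0, 14.1, -10.7, -0.4, 1, 0, 0, 0, 14.1, -10.7, -0.4, 1, 0, 0, 0, 14.1, -10.7, -0.4, 1, 0, 0, 0, 14.1, -10.7, -0.4, 1, 0, 0, 0, 14.1, -10.7, -0.4, 1, 0, 0, 0, 14.1, -10.7, -0.4, 1]
}}

```text
time: 0.93
ee_pos: [0.4575, -0.199, 0.2539]
eef_rot: [0.977, 0.213, -0.0, 0.0]
ft_force: [0.8, -0.5, 0.5]
width: 0.0871
grip_force: 0.0
```

```bash
python3 - <<'E'
from h import *
print(telemetry.read_state()["ee_pos"],todelta([.596,.057,.26]))
E
```

```text
[ 0.45749277 -0.19903236  0.25393939] [ 5.81388589 -4.37705495 -0.15359622]
```

Emit:
{"method": "drive_tool", "body": {
  "series": [0, 0, 0, 5.8, -4.4, 0, 1, 0, 0, 0, 5.8, -4.4, 0, 1, 0, 0, 0, 5.8, -4.4, 0, 1, 0, 0, 0, 5.8, -4.4, 0, 1, 0, 0, 0, 5.8, -4.4, 0, 1, 0, 0, 0, 5.8, -4.4, 0, 1, 0, 0, 0, 5.8, -4.4, 0, 1, 0, 0, 0, 5.8, -4.4, 0, 1, 0, 0, 0, 5.8, -4.4, 0, 1, 0, 0, 0, 5.8, -4.4, 0, 1]
}}

```text
time: 1.77
ee_pos: [0.5945, 0.0553, 0.2534]
eef_rot: [0.977, 0.213, -0.001, 0.0]
ft_force: [0.5, 0.2, -0.7]
width: 0.0869
grip_force: 0.0
```

```bash
python3 - <<'E'
from h import *
c=get_calibration("wrist");im=camera("wrist")[:,:,::-1].copy()
cv2.imwrite("pics/w1.png",im);print(telemetry.read_state()["ee_pos"])
hsv=cv2.cvtColor(im,cv2.COLOR_BGR2HSV)
u=proj(c,[[.596,.057,.16]])[0];print("lid expected",u)
m=(hsv[...,1]>90)&(hsv[...,2]>60)
n,l,st,ce=cv2.connectedComponentsWithStats(m.astype(np.uint8))
for i in range(1,n):
    if st[i,4]>800:print(st[i],ce[i],plane(c,[ce[i]],.16)[0,:2])
E
```

```text
[0.59452098 0.05428663 0.25361527]
lid expected [282.33563489 224.45329106]
[ 398   16   79   87 5270] [436.80132827  58.72106262] [0.757157   0.00899767]
[   23    95   111   138 10631] [ 78.14326028 163.37851566] [0.57495251 0.22667058]
[ 477  121   83   84 2428] [513.36573311 169.98187809] [ 0.71565015 -0.09198673]
[ 246  176   75   78 4524] [282.87511052 215.3295756 ] [0.6036249  0.05999682]
```

View pics/w1.png

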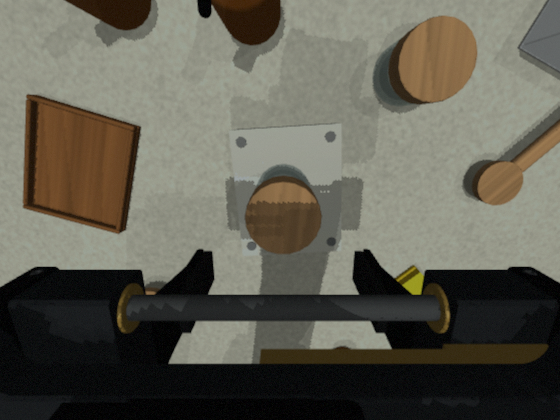

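Wrist view: lid at (283,215) between the open fingers, tray at (80,163) empty, jar2 at (437,59). The wrist and top estimates agree at about (0.600, 0.058).

Emit:
{"method": "drive_tool", "body": {
  "series": [0, 0, 0, 0.15, 0, 1, 1, 0, 0, 0, 0.15, 0, 1.8, 1, 0, 0, 0, 0.15, 0, 2.3, 1, 0, 0, 0, 0.15, 0, 2.6, 1, 0, 0, 0, 0.15, 0, 2.6, 1, 0, 0, 0, 0.15, 0, 2.6, -1, 0, 0, 0, 0.15, 0, 2.6, -1, 0, 0, 0, 0.15, 0, 2.6, -1, 0, 0, 0, 0.15, 0, 2.6, -1, 0, 0, 0, 0.15, 0, 2.6, -1],
  "grip_force": 20
}}

```text
time: 2.65
ee_pos: [0.6008, 0.0582, 0.1512]
eef_rot: [0.977, 0.213, 0.001, 0.0]
ft_force: [-0.8, -0.3, 4.1]
width: 0.0659
grip_force: 20.0
```

Emit:
{"method": "drive_tool", "body": {
  "series": [0, 0, 0, 0, 0, -0.4, -1, 0, 0, 0, 0, 0, -1, -1, 0, 0, 0, 0, 0, -1.8, -1, 0, 0, 0, 0.05, -0.5, -2.4, -1, 0, 0, 0, 0.1, -1.2, -2.4, -1, 0, 0, 0, 0.15, -2, -2.4, -1, 0, 0, 0, 0.2, -2.8, -2.4, -1, 0, 0, 0, 0.25, -3.6, -2.4, -1, 0, 0, 0, 0.25, -4.4, -2.4, -1, 0, 0, 0, 0.3, -5.2, -2.4, -1],
  "grip_force": 25
}}

```text
time: 3.48
ee_pos: [0.5232, 0.2534, 0.2458]
eef_rot: [0.977, 0.213, -0.0, 0.0]
ft_force: [1.1, -0.1, -4.0]
width: 0.0655
grip_force: 25.0
```

Emit:
{"method": "drive_tool", "body": {
  "series": [0, 0, 0, 0.05, -0.7, 0, -1, 0, 0, 0, 0.1, -1.2, 0, -1, 0, 0, 0, 0.1, -1.5, 0, -1, 0, 0, 0, 0.1, -1.5, 0, -1, 0, 0, 0, 0.1, -1.5, 0.6, -1, 0, 0, 0, 0.1, -1.5, 1.2, -1, 0, 0, 0, 0.1, -1.5, 1.8, -1, 0, 0, 0, 0.1, -1.5, 2.4, -1, 0, 0, 0, 0.1, -1.5, 2.6, -1, 0, 0, 0, 0.1, -1.5, 2.6, -1]
}}

```text
time: 4.32
ee_pos: [0.5027, 0.3063, 0.1397]
eef_rot: [0.977, 0.213, -0.002, 0.001]
ft_force: [0.4, 0.1, -3.6]
width: 0.0658
grip_force: 25.0
```

Emit:
{"method": "drive_tool", "body": {
  "series": [0, 0, 0, 0, 0, 0.25, -1, 0, 0, 0, 0, 0, 0.4, -1, 0, 0, 0, 0, 0, 0.5, -1, 0, 0, 0, 0, 0, 0.55, -1, 0, 0, 0, 0, 0, 0.6, -1, 0, 0, 0, 0, 0, 0.63, -1, 0, 0, 0, 0, 0, 0.66, -1, 0, 0, 0, 0, 0, 0.66, -1]
}}

```text
time: 4.98
ee_pos: [0.5031, 0.3085, 0.1155]
eef_rot: [0.977, 0.213, 0.0, 0.0]
ft_force: [0.9, 0.2, -3.3]
width: 0.0656
grip_force: 25.0
```

Emit:
{"method": "drive_tool", "body": {
  "series": [0, 0, 0, 0, 0, 0.03, -1, 0, 0, 0, 0, 0, 0.06, -1, 0, 0, 0, 0, 0, 0.08, -1, 0, 0, 0, 0, 0, 0.1, -1, 0, 0, 0, 0, 0, 0.12, -1, 0, 0, 0, 0, 0, 0.12, -1]
}}

```text
time: 5.48
ee_pos: [0.5036, 0.3088, 0.1123]
eef_rot: [0.977, 0.213, 0.001, 0.0]
ft_force: [-3.5, -2.6, 9.2]
width: 0.0655
grip_force: 25.0
```

Contact made. I release and lift away.

Emit:
{"method": "drive_tool", "body": {
  "series": [0, 0, 0, 0, 0, -0.02, 0.6, 0, 0, 0, 0, 0, -0.02, 0.8, 0, 0, 0, 0, 0, -0.02, 1, 0, 0, 0, 0, 0, -0.02, 1, 0, 0, 0, 0, 0, -0.4, 1, 0, 0, 0, 0, 0, -1.2, 1, 0, 0, 0, 0, 0, -2.2, 1, 0, 0, 0, 0, 0, -3.2, 1, 0, 0, 0, 0, 0, -3.8, 1, 0, 0, 0, 0, 0, -3.8, 1]
}}

```text
time: 6.32
ee_pos: [0.5046, 0.3102, 0.2689]
eef_rot: [0.977, 0.213, 0.004, -0.001]
ft_force: [-0.0, 1.8, 0.5]
width: 0.0869
grip_force: 0.0
```

```bash
python3 - <<'E'
from h import *
im=camera("top")[:,:,::-1].copy();cv2.imwrite("pics/t2.png",im)
s=camera("scene")[:,:,::-1].copy()
a=cv2.resize(im[150:250,140:300],(640,400),interpolation=2)
cv2.imwrite("pics/t2c.png",a);cv2.imwrite("pics/s2.png",s)
E
```

```text
(no output)
```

View pics/s2.png

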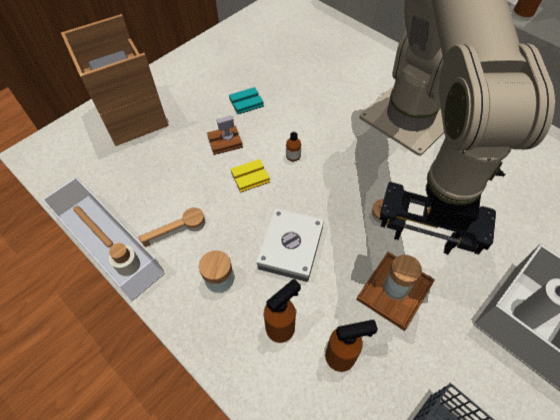

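The scene view shows the jar upright in the tray at (400,278) and the screw with a visible slot at (291,241). I pass over the screw to measure it on the way to the key.

Emit:
{"method": "drive_tool", "body": {
  "series": [0, 0, 0, -2.9, 6.9, 0.5, 1, 0, 0, 0, -2.9, 6.9, 0.5, 1, 0, 0, 0, -2.9, 6.9, 0.5, 1, 0, 0, 0, -2.9, 6.9, 0.5, 1, 0, 0, 0, -2.9, 6.9, 0.5, 1, 0, 0, 0, -2.9, 6.9, 0.5, 1, 0, 0, 0, -2.9, 6.9, 0.5, 1, 0, 0, 0, -2.9, 6.9, 0.5, 1, 0, 0, 0, -2.9, 6.9, 0.5, 1, 0, 0, 0, -2.9, 6.9, 0.5, 1]
}}

```text
time: 7.25
ee_pos: [0.5121, 0.0089, 0.2415]
eef_rot: [0.977, 0.213, -0.001, -0.0]
ft_force: [0.5, 0.6, -0.5]
width: 0.0868
grip_force: 0.0
```

```bash
python3 - <<'E'
from h import *
c=get_calibration("wrist");im=camera("wrist")[:,:,::-1].copy();s=telemetry.read_state();print(s["ee_pos"],s["joint_positions"].round(2))
u=proj(c,[[.593,.048,.043]])[0].round().astype(int);print(u,proj(c,[[.593,.048,.043],[.693,.048,.043]]))
cv2.imwrite("pics/w3.png",im)
x,y=u;cr=im[max(0,y-60):y+60,max(0,x-80):x+80];print(max(0,x-80),max(0,y-60))
cv2.imwrite("pics/w3c.png",cv2.resize(cr,None,fx=5,fy=5,interpolation=2))
E
```

```text
[0.51217404 0.01014929 0.24185761] [ 0.4   0.12 -0.54  1.73  0.07  1.3  -1.3 ]
[282 117] [[282.02891037 117.14969521]
 [323.29768961  21.78664333]]
202 57
```

View pics/w3c.png

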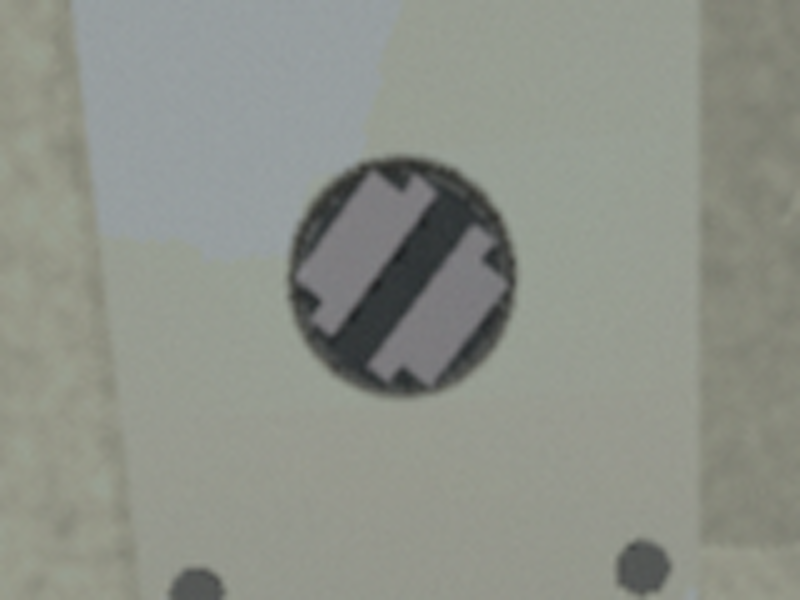

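The slot runs from about (455,208) to (355,352) in the crop, with its centre near (403,279).

```bash
python3 - <<'E'
from h import *
c=get_calibration("wrist");o=np.array([202,57])
hole=plane(c,[np.array([402,275])/5+o],.045);print("hole",hole)
E=plane(c,np.array([(435,190),(337,335),(470,225),(372,370)])/5+o,.0435)
print(E.round(4).tolist(),E.mean(0))
for a,b in((0,1),(2,3)): d=E[a]-E[b];print(np.degrees(np.arctan2(d[1],d[0])))
print("width",np.abs(np.cross((E[0]-E[1])[:2]/np.linalg.norm(E[0]-E[1]),(E[2]-E[1])[:2])))
h=np.array([(289,275),(516,275),(402,157),(402,397)])/5+o;print(plane(c,h,.045).round(4).tolist())
# to the key: above, tool yaw
print("key",todelta([.4595,-.344,.20]))
E
```

```text
hole [[0.59816488 0.05128929 0.045     ]]
[[0.6169, 0.0521, 0.0435], [0.5807, 0.0592, 0.0435], [0.6137, 0.0422, 0.0435], [0.5772, 0.049, 0.0435]] [0.59712488 0.05061427 0.0435    ]
-11.143279246347976
-10.668183724188394
width 0.010330787388967262
[[0.5878, 0.0737, 0.045], [0.6086, 0.0287, 0.045], [0.6197, 0.0612, 0.045], [0.5748, 0.0405, 0.045]]
key [-4.89069658  7.4973035   1.04366403]<stdin>:7: DeprecationWarning: Arrays of 2-dimensional vectors are deprecated. Use arrays of 3-dimensional vectors instead. (deprecated in NumPy 2.0)
```

Emit:
{"method": "drive_tool", "body": {
  "series": [0, 0, 1.3, -5, 7.2, 0.5, 1, 0, 0, 2.6, -5, 7.2, 0.5, 1, 0, 0, 3.9, -5, 7.2, 0.5, 1, 0, 0, 5.2, -5, 7.2, 0.5, 1, 0, 0, 6.5, -5, 7.2, 0.5, 1, 0, 0, 7.8, -5, 7.2, 0.5, 1, 0, 0, 9.1, -5, 7.2, 0.5, 1, 0, 0, 10.4, -5, 7.2, 0.5, 1, 0, 0, 10.4, -5, 7.2, 0.5, 1, 0, 0, 10.4, -5, 7.2, 0.5, 1]
}}

```text
time: 8.13
ee_pos: [0.4494, -0.3394, 0.2215]
eef_rot: [0.971, -0.239, -0.001, 0.0]
ft_force: [-1.2, -0.3, 0.7]
width: 0.0867
grip_force: 0.0
```

```bash
python3 - <<'E'
from h import *
c=get_calibration("wrist");im=camera("wrist")[:,:,::-1].copy();s=telemetry.read_state();print(s["ee_pos"],R.from_quat(s["eef_rot"]).as_matrix()[:,0],s["joint_positions"].round(2))
cv2.imwrite("pics/w4.png",im)
print(proj(c,[[.4595,-.344,.092],[.470,-.3405,.02]]))
E
```

```text
[ 0.45066047 -0.33651379  0.22173575] [ 0.88740624 -0.46098604 -0.00142689] [ 0.74  0.22 -0.2   1.65  0.05  1.28 -1.53]
[[283.05327104 202.00909823]
 [276.27259712 179.59510495]]
```

View pics/w4.png

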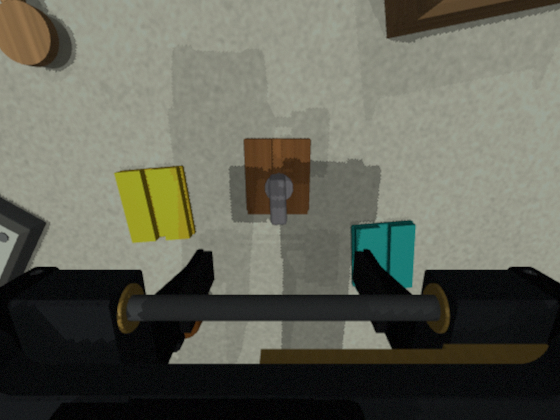

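Wrist view: key flange at (279,187) and grip at (279,210), brown stand from (245,138) to (311,213), square to the tool. Yellow and turquoise look-alikes lie to either side.

```bash
python3 - <<'E'
from h import *
c=get_calibration("wrist");im=cv2.imread("pics/w4.png");hsv=cv2.cvtColor(im,cv2.COLOR_BGR2HSV)
m=np.zeros(im.shape[:2],bool);m[125:230,225:330]=1
m1=m&(hsv[...,1]>110)&(hsv[...,0]<20)
print("stand",rect(c,m1,.02), "groove px", plane(c,[(272,139),(284,139),(272,213),(284,213)],.02).round(4).tolist())
k=m&(hsv[...,1]<60)&(hsv[...,2]>60)
for y in range(166,228,4):
    xs=np.where(k[y,255:302])[0]+255;print(y,xs.min() if len(xs) else 0,xs.max() if len(xs) else 0,hsv[y,279])
f=plane(c,[(279,187)],.026);g=plane(c,[(279,210)],.092);print("flange",f,"grip",g,c["xyz"])
E
```

```text
stand ((473.23199462890625, -339.29046630859375), (75.5009536743164, 88.47466278076172), 62.60172653198242) groove px [[0.515, -0.3548, 0.02], [0.5087, -0.3669, 0.02], [0.437, -0.3131, 0.02], [0.4301, -0.3263, 0.02]]
166 0 0 [ 14 161 103]
170 0 0 [ 15 160  67]
174 0 0 [ 0  5 55]
178 268 288 [ 0  0 51]
182 266 291 [150   6  92]
186 265 292 [150   6  87]
190 265 292 [135   7  77]
194 267 290 [135   7  78]
198 270 287 [135   5  93]
202 270 284 [120   7  77]
206 270 285 [150   3  75]
210 270 286 [120   3  92]
214 255 301 [120   3  92]
218 255 301 [105   5  93]
222 255 301 [120   3  88]
226 255 301 [ 33  22 139]
flange [[ 0.46310633 -0.33667809  0.026     ]] grip [[ 0.45552721 -0.3337083   0.092     ]] [ 0.52696503 -0.37519381  0.36114862]
```

```bash
python3 - <<'E'
from h import *
c=get_calibration("wrist");im=cv2.imread("pics/w4.png")
ax=plane(c,[(278.5,188)],.026)[0];print(ax)
d=np.array([.887,-.461,0])
for t in(-.023,0,.023):print(t,proj(c,[[*(ax+t*d)[:2],.092]]),proj(c,[[*(ax+t*d)[:2],.056]]))
print(cv2.cvtColor(im,cv2.COLOR_BGR2GRAY)[168:230:2,[272,275,279,283,286]].T)
cv2.imwrite("pics/w4c.png",cv2.resize(im[130:235,240:320],None,fx=5,fy=5,interpolation=2))
E
```

```text
[ 0.46231256 -0.33559691  0.026     ]
-0.023 [[277.57863843 225.59096763]] [[278.16719057 214.37880259]]
0 [[277.46824843 203.15352569]] [[278.08221672 194.13606017]]
0.023 [[277.352083   179.54219472]] [[277.99329375 172.9525482 ]]
[[ 44  43  43  49  51  53  64  75  76  76  74  74  76  76  81  87  74  76
   74  72  78  85  83  81  83  81  81  79 112 147 146]
 [ 58  44  47  50  51  49  66  70  72  74  73  72  71  73  89  86  82  72
   74  74  87  89  88  88  91  89  88  89  85 145 150]
 [ 54  50  48  54  51  51  76  91  88  86  76  76  76  77  88  92  86  75
   76  74  90  91  89  91  87  92  90  87 102 137 141]
 [ 45  49  46  48  48  51  67  82  84  83  71  71  70  72  83  88  77  72
   73  72  89  89  91  91  89  91  92  89  84 103 107]
 [ 46  53  45  44  60  75  78  89  85  86  82  81  82  79  78  77  51  50
   55  55  57  56  58  71  73  73  75  88  99 101 108]]
```

View pics/w4c.png

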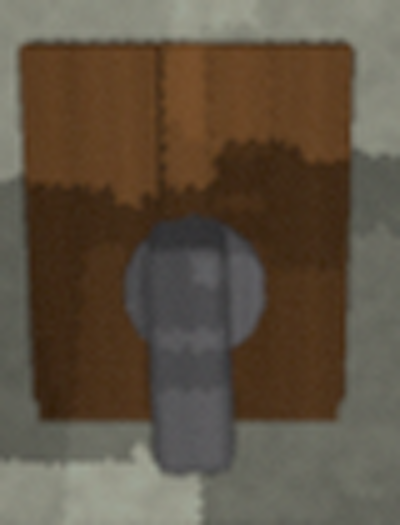

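The crop shows the grip top running from rows 248 to 472, as projected from the flange, so the key axis is confirmed at (0.462, -0.336).

```bash
python3 - <<'E'
from h import *
print(todelta([.4623,-.3356,.0785]))
E
```

```text
[ 0.25280318 -0.15357132  3.58057296]
```

Emit:
{"method": "drive_tool", "body": {
  "series": [0, 0, 0, 0.25, -0.15, 0.8, 1, 0, 0, 0, 0.25, -0.15, 1.6, 1, 0, 0, 0, 0.25, -0.15, 2.3, 1, 0, 0, 0, 0.25, -0.15, 2.9, 1, 0, 0, 0, 0.25, -0.15, 3.4, 1, 0, 0, 0, 0.25, -0.15, 3.6, 1, 0, 0, 0, 0.25, -0.15, 3.6, 0, 0, 0, 0, 0.25, -0.15, 3.6, -0.4],
  "grip_force": 10
}}

```text
time: 8.85
ee_pos: [0.4634, -0.334, 0.0794]
eef_rot: [0.972, -0.236, 0.0, -0.0]
ft_force: [0.4, 0.3, 0.2]
width: 0.0799
grip_force: 0.0
```

Emit:
{"method": "drive_tool", "body": {
  "series": [0, 0, 0, 0, 0, 0, -1, 0, 0, 0, 0, 0, 0, -1, 0, 0, 0, 0, 0, 0, -1, 0, 0, 0, 0, 0, 0, -1, 0, 0, 0, 0, 0, 0, -1, 0, 0, 0, 0, 0, 0, -1]
}}

```text
time: 9.35
ee_pos: [0.4625, -0.3353, 0.079]
eef_rot: [0.972, -0.237, 0.0, 0.0]
ft_force: [-0.9, -0.8, -0.4]
width: 0.0419
grip_force: 0.0
```

Emit:
{"method": "drive_tool", "body": {
  "series": [0, 0, 0, 0, 0, 0, -1, 0, 0, 0, 0, 0, 0, -1, 0, 0, 0, 0, 0, 0, -1, 0, 0, 0, 0, 0, 0, -1, 0, 0, 0, 0, 0, 0, -1, 0, 0, 0, 0, 0, 0, -1],
  "grip_force": 30
}}

```text
time: 9.85
ee_pos: [0.4624, -0.3353, 0.0788]
eef_rot: [0.972, -0.237, 0.0, 0.0]
ft_force: [-0.8, -0.7, -0.0]
width: 0.0158
grip_force: 30.0
```

Emit:
{"method": "drive_tool", "body": {
  "series": [0, 0, 0, 0, 0, -0.3, -1, 0, 0, 0, 0, 0, -1, -1, 0, 0, 0, 0, 0, -2, -1, 0, 0, 0, 0, 0, -3, -1, 0, 0, 0, 0, -0.4, -3.5, -1, 0, 0, -0.4, -0.1, -1.2, -3.5, -1, 0, 0, -0.8, -0.2, -2.2, -3.5, -1, 0, 0, -1.4, -0.3, -3.2, -3.5, -1, 0, 0, -2, -0.4, -4.2, -3.5, -1, 0, 0, -2.6, -0.4, -5.2, -3.5, -1],
  "grip_force": 50
}}

```text
time: 10.68
ee_pos: [0.5439, -0.1409, 0.2199]
eef_rot: [0.992, -0.124, 0.0, 0.0]
ft_force: [0.9, -1.0, -1.2]
width: 0.0159
grip_force: 50.0
```

```bash
cat > st.py <<'E'
from h import *
s=telemetry.read_state();M=R.from_quat(s["eef_rot"]).as_matrix()
print(s["ee_pos"].round(4),"yaw",np.degrees(np.arctan2(M[1,0],M[0,0])).round(2),"tilt",M[:2,2].round(4),s["width"],s["ft_force"].round(1),s["torque"].round(2))
print("delta screw",todelta([.5975,.051,.14]).round(2))
E
python3 st.py
```

```text
[ 0.5439 -0.1409  0.2199] yaw -14.22 tilt [ 0.0006 -0.0004] 0.01588569585917488 [ 0.9 -1.  -1.2] [-0.02 -0.06  0.01]
delta screw [ 0.12 -4.98  2.  ]
```

Emit:
{"method": "drive_tool", "body": {
  "series": [0, 0, -0.7, 0, -0.9, 0, -1, 0, 0, -0.7, 0.1, -1.9, 0, -1, 0, 0, -0.7, 0.1, -2.9, 0, -1, 0, 0, -0.7, 0.1, -3.9, 0.4, -1, 0, 0, -0.7, 0.1, -4.7, 1, -1, 0, 0, -0.7, 0.1, -5, 1.6, -1, 0, 0, -0.7, 0.1, -5, 2, -1, 0, 0, -0.7, 0.1, -5, 2, -1, 0, 0, -0.7, 0.1, -5, 2, -1]
}}

```text
time: 11.43
ee_pos: [0.5971, 0.0492, 0.139]
eef_rot: [0.995, -0.095, -0.001, 0.0]
ft_force: [0.1, -0.9, -0.7]
width: 0.016
grip_force: 50.0
```

```bash
python3 st.py; python3 - <<'E'
from h import *
out=[]
for n in("scene","top"):
    c=get_calibration(n);im=camera(n)[:,:,::-1].copy()
    u,v=proj(c,[[.5975,.051,.07]])[0].astype(int);print(n,u,v)
    out.append(cv2.resize(im[v-40:v+40,u-40:u+40],(400,400),interpolation=2))
cv2.imwrite("pics/hov.png",np.hstack(out))
E
```

```text
[0.5971 0.0492 0.139 ] yaw -10.89 tilt [-0.0013 -0.0005] 0.016024697645642898 [ 0.1 -0.9 -0.7] [ 0.02 -0.01  0.  ]
delta screw [ 0.   -0.05 -0.03]
scene 291 235
top 252 188
```

View pics/hov.png

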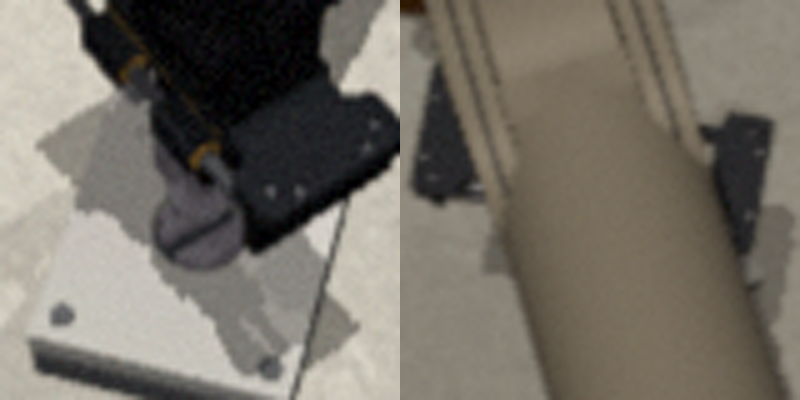

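The scene crop shows the key hanging just above the screw head, whose slot runs from (165,258) to (240,205). I lower gently.

Emit:
{"method": "drive_tool", "body": {
  "series": [0, 0, 0, 0, -0.03, 0.3, -1, 0, 0, 0, 0, -0.03, 0.5, -1, 0, 0, 0, 0, -0.03, 0.6, -1, 0, 0, 0, 0, -0.03, 0.65, -1, 0, 0, 0, 0, -0.03, 0.7, -1, 0, 0, 0, 0, -0.03, 0.74, -1, 0, 0, 0, 0, -0.03, 0.78, -1, 0, 0, 0, 0, -0.03, 0.78, -1]
}}

```text
time: 12.2
ee_pos: [0.5976, 0.0508, 0.1074]
eef_rot: [0.996, -0.095, -0.0, 0.0]
ft_force: [0.2, -0.7, -0.9]
width: 0.0159
grip_force: 50.0
```

```bash
python3 st.py
```

```text
[0.5976 0.0508 0.1074] yaw -10.87 tilt [-0.0001 -0.0001] 0.015881151328286068 [ 0.2 -0.7 -0.9] [0.04 0.06 0.02]
delta screw [-0.   -0.   -0.82]
```

Already about 3 mm into the slot with no force. I carry on until the flange bears.

Emit:
{"method": "drive_tool", "body": {
  "series": [0, 0, 0, 0, 0, 0.04, -1, 0, 0, 0, 0, 0, 0.08, -1, 0, 0, 0, 0, 0, 0.1, -1, 0, 0, 0, 0, 0, 0.12, -1, 0, 0, 0, 0, 0, 0.14, -1, 0, 0, 0, 0, 0, 0.14, -1]
}}

```text
time: 12.7
ee_pos: [0.5977, 0.0508, 0.1022]
eef_rot: [0.995, -0.095, 0.0, 0.0]
ft_force: [-0.9, -0.3, 0.7]
width: 0.0155
grip_force: 50.0
```

```bash
python3 st.py
```

```text
[0.5977 0.0508 0.1022] yaw -10.88 tilt [ 0.0003 -0.0001] 0.015512734444299325 [-0.9 -0.3  0.7] [0.02 0.21 0.03]
delta screw [-0.01 -0.   -0.94]
```

Emit:
{"method": "drive_tool", "body": {
  "series": [0, 0, 0, 0, 0, 0.02, -1, 0, 0, 0, 0, 0, 0.03, -1, 0, 0, 0, 0, 0, 0.03, -1]
}}

```text
time: 12.95
ee_pos: [0.5979, 0.0509, 0.1021]
eef_rot: [0.995, -0.095, 0.0, 0.0]
ft_force: [-4.6, 0.3, 10.8]
width: 0.0154
grip_force: 50.0
```

```bash
python3 st.py
```

```text
[0.5979 0.0509 0.1021] yaw -10.88 tilt [ 0.0009 -0.0003] 0.015376925772554888 [-4.6  0.3 10.8] [-0.14  1.22  0.01]
delta screw [-0.01 -0.   -0.95]
```

Seated: 10.8 N at TCP z 0.102, which is the flange on the head. Now I turn it anticlockwise.

Emit:
{"method": "drive_tool", "body": {
  "series": [0, 0, -0.5, 0, 0, -0.01, -1, 0, 0, -1.2, 0, 0, -0.01, -1, 0, 0, -2, 0, 0, -0.01, -1, 0, 0, -2.8, 0, 0, -0.01, -1, 0, 0, -3.6, 0, 0, -0.01, -1, 0, 0, -4.4, 0, 0, -0.01, -1, 0, 0, -5.2, 0, 0, -0.01, -1, 0, 0, -6, 0, 0, -0.01, -1, 0, 0, -6.8, 0, 0, -0.01, -1, 0, 0, -7.6, 0, 0, -0.01, -1]
}}

```text
time: 13.78
ee_pos: [0.598, 0.0497, 0.1021]
eef_rot: [0.972, 0.236, 0.0, 0.001]
ft_force: [-2.5, -3.6, 7.2]
width: 0.016
grip_force: 50.0
```

```bash
python3 st.py
```

```text
[0.598  0.0497 0.1021] yaw 27.25 tilt [ 0.0009 -0.0014] 0.01601247673702372 [-2.5 -3.6  7.2] [-0.74  0.86 -0.11]
delta screw [ 0.   -0.03 -0.95]
```

Emit:
{"method": "drive_tool", "body": {
  "series": [0, 0, -0.8, 0, 0, 0, -1, 0, 0, -1.6, 0, 0, 0, -1, 0, 0, -2.4, 0, 0, 0, -1, 0, 0, -3.2, 0, 0, 0, -1, 0, 0, -4, 0, 0, 0, -1, 0, 0, -4.8, 0, 0, 0, -1, 0, 0, -5.6, 0, 0, 0, -1, 0, 0, -6.4, 0, 0, 0, -1, 0, 0, -7.2, 0, 0, 0, -1, 0, 0, -8, 0, 0, 0, -1]
}}

```text
time: 14.62
ee_pos: [0.5978, 0.0501, 0.1021]
eef_rot: [0.833, 0.554, -0.0, 0.001]
ft_force: [-4.4, -2.3, 9.3]
width: 0.0157
grip_force: 50.0
```

```bash
python3 st.py
```

```text
[0.5978 0.0501 0.1021] yaw 67.27 tilt [ 0.0002 -0.0012] 0.01566344994621238 [-4.4 -2.3  9.3] [-0.6   1.19 -0.15]
delta screw [ 0.02 -0.01 -0.95]
```

Emit:
{"method": "drive_tool", "body": {
  "series": [0, 0, -0.8, 0, 0, 0, -1, 0, 0, -1.6, 0, 0, 0, -1, 0, 0, -2.4, 0, 0, 0, -1, 0, 0, -3, 0, 0, 0, -1, 0, 0, -3, 0, 0, 0, -1]
}}

```text
time: 15.03
ee_pos: [0.5976, 0.0503, 0.1021]
eef_rot: [0.753, 0.658, -0.0, 0.0]
ft_force: [-4.7, -3.1, 10.5]
width: 0.0159
grip_force: 50.0
```

```bash
python3 st.py
```

```text
[0.5976 0.0503 0.1021] yaw 82.28 tilt [-0.0002 -0.001 ] 0.015851035625868475 [-4.7 -3.1 10.5] [-0.67  1.27 -0.12]
delta screw [ 0.02 -0.   -0.95]
```

Now small steps, checking the torque after each.

Emit:
{"method": "drive_tool", "body": {
  "series": [0, 0, -0.5, 0, 0, 0, -1, 0, 0, -1, 0, 0, 0, -1, 0, 0, -1, 0, 0, 0, -1]
}}

```text
time: 15.28
ee_pos: [0.5976, 0.0503, 0.1021]
eef_rot: [0.724, 0.69, -0.0, 0.0]
ft_force: [-5.6, -2.6, 11.2]
width: 0.0159
grip_force: 50.0
```

```bash
python3 st.py
```

```text
[0.5976 0.0503 0.1021] yaw 87.25 tilt [-0.0002 -0.0011] 0.015864162938068024 [-5.6 -2.6 11.2] [-0.63  1.36 -0.05]
delta screw [ 0.02 -0.   -0.95]
```

Emit:
{"method": "drive_tool", "body": {
  "series": [0, 0, -0.4, 0, 0, 0, -1, 0, 0, -0.8, 0, 0, 0, -1, 0, 0, -0.8, 0, 0, 0, -1]
}}

```text
time: 15.53
ee_pos: [0.5975, 0.0503, 0.1021]
eef_rot: [0.7, 0.715, -0.001, 0.0]
ft_force: [-4.9, -2.1, 10.9]
width: 0.0159
grip_force: 50.0
```

```bash
python3 st.py
```

```text
[0.5975 0.0503 0.1021] yaw 91.21 tilt [-0.0004 -0.0012] 0.015869652525059827 [-4.9 -2.1 10.9] [-0.63  1.47 -0.03]
delta screw [ 0.02 -0.   -0.95]
```

Emit:
{"method": "drive_tool", "body": {
  "series": [0, 0, -0.3, 0, 0, 0, -1, 0, 0, -0.6, 0, 0, 0, -1]
}}

```text
time: 15.7
ee_pos: [0.5975, 0.0503, 0.1021]
eef_rot: [0.681, 0.732, -0.001, 0.0]
ft_force: [-6.8, -2.8, 10.4]
width: 0.0151
grip_force: 50.0
```

```bash
python3 st.py
```

```text
[0.5975 0.0503 0.1021] yaw 94.15 tilt [-0.0004 -0.0013] 0.01511086472785822 [-6.8 -2.8 10.4] [-0.58  1.55 -0.17]
delta screw [ 0.02  0.   -0.95]
```

Emit:
{"method": "drive_tool", "body": {
  "series": [0, 0, -0.3, 0, 0, 0, -1, 0, 0, -0.6, 0, 0, 0, -1]
}}

```text
time: 15.87
ee_pos: [0.5974, 0.0503, 0.1021]
eef_rot: [0.662, 0.75, -0.001, 0.0]
ft_force: [-6.0, -2.9, 10.8]
width: 0.0157
grip_force: 50.0
```

```bash
python3 st.py
```

```text
[0.5974 0.0503 0.1021] yaw 97.16 tilt [-0.0005 -0.0013] 0.015742294774289043 [-6.  -2.9 10.8] [-0.55  1.63 -0.13]
delta screw [ 0.02  0.   -0.95]
```

Emit:
{"method": "drive_tool", "body": {
  "series": [0, 0, -0.3, 0, 0, 0, -1, 0, 0, -0.6, 0, 0, 0, -1]
}}

```text
time: 16.03
ee_pos: [0.5974, 0.0503, 0.1021]
eef_rot: [0.642, 0.767, -0.001, 0.0]
ft_force: [-5.1, -1.9, 11.2]
width: 0.0158
grip_force: 50.0
```

```bash
python3 st.py
```

```text
[0.5974 0.0503 0.1021] yaw 100.16 tilt [-0.0006 -0.0013] 0.015830203417590828 [-5.1 -1.9 11.2] [-0.62  1.61 -0.18]
delta screw [ 0.02  0.   -0.95]
```

Emit:
{"method": "drive_tool", "body": {
  "series": [0, 0, -0.3, 0, 0, 0, -1, 0, 0, -0.6, 0, 0, 0, -1]
}}

```text
time: 16.2
ee_pos: [0.5974, 0.0503, 0.1021]
eef_rot: [0.621, 0.783, -0.001, 0.0]
ft_force: [-5.6, -2.2, 10.5]
width: 0.0154
grip_force: 50.1
```

```bash
python3 st.py
```

```text
[0.5974 0.0503 0.1021] yaw 103.16 tilt [-0.0006 -0.0013] 0.015393074497032712 [-5.6 -2.2 10.5] [-0.61  1.67 -0.17]
delta screw [ 0.02  0.01 -0.95]
```

Emit:
{"method": "drive_tool", "body": {
  "series": [0, 0, -0.3, 0, 0, 0, -1, 0, 0, -0.5, 0, 0, 0, -1]
}}

```text
time: 16.37
ee_pos: [0.5973, 0.0503, 0.1021]
eef_rot: [0.604, 0.797, -0.001, 0.0]
ft_force: [-6.6, -2.7, 10.9]
width: 0.0156
grip_force: 50.1
```

```bash
python3 st.py
```

```text
[0.5973 0.0503 0.1021] yaw 105.66 tilt [-0.0007 -0.0013] 0.015591088320984024 [-6.6 -2.7 10.9] [-0.65  1.66 -0.19]
delta screw [ 0.01  0.01 -0.95]
```

Emit:
{"method": "drive_tool", "body": {
  "series": [0, 0, -0.3, 0, 0, 0, -1, 0, 0, -0.5, 0, 0, 0, -1]
}}

```text
time: 16.53
ee_pos: [0.5973, 0.0503, 0.1021]
eef_rot: [0.587, 0.81, -0.001, 0.0]
ft_force: [-7.5, -2.8, 12.1]
width: 0.016
grip_force: 50.1
```

```bash
python3 st.py
```

```text
[0.5973 0.0503 0.1021] yaw 108.16 tilt [-0.0008 -0.0013] 0.015980559486699943 [-7.5 -2.8 12.1] [-0.65  1.76 -0.19]
delta screw [ 0.01  0.01 -0.95]
```

Emit:
{"method": "drive_tool", "body": {
  "series": [0, 0, -0.3, 0, 0, 0, -1, 0, 0, -0.5, 0, 0, 0, -1]
}}

```text
time: 16.7
ee_pos: [0.5973, 0.0503, 0.1021]
eef_rot: [0.569, 0.822, -0.001, 0.0]
ft_force: [-8.5, -3.0, 12.0]
width: 0.0158
grip_force: 50.1
```

```bash
python3 st.py
```

```text
[0.5973 0.0503 0.1021] yaw 110.66 tilt [-0.0009 -0.0014] 0.015756427779684293 [-8.5 -3.  12. ] [-0.61  1.78 -0.17]
delta screw [ 0.01  0.01 -0.95]
```

Emit:
{"method": "drive_tool", "body": {
  "series": [0, 0, -0.2, 0, 0, 0, -1, 0, 0, -0.4, 0, 0, 0, -1]
}}

```text
time: 16.87
ee_pos: [0.5973, 0.0503, 0.1021]
eef_rot: [0.555, 0.832, -0.001, 0.0]
ft_force: [-6.2, -2.8, 12.4]
width: 0.016
grip_force: 50.1
```

```bash
python3 st.py
```

```text
[0.5973 0.0503 0.1021] yaw 112.63 tilt [-0.0009 -0.0014] 0.01599560150984708 [-6.2 -2.8 12.4] [-0.65  1.76 -0.18]
delta screw [ 0.01  0.01 -0.95]
```

Emit:
{"method": "drive_tool", "body": {
  "series": [0, 0, -0.2, 0, 0, 0, -1, 0, 0, -0.4, 0, 0, 0, -1]
}}

```text
time: 17.03
ee_pos: [0.5973, 0.0502, 0.1021]
eef_rot: [0.54, 0.842, -0.001, 0.0]
ft_force: [-6.1, -4.0, 12.1]
width: 0.0156
grip_force: 50.1
```

```bash
python3 st.py
```

```text
[0.5973 0.0502 0.1021] yaw 114.62 tilt [-0.0008 -0.0014] 0.0155604837580212 [-6.1 -4.  12.1] [-0.6   1.75 -0.37]
delta screw [ 0.02  0.01 -0.95]
```

Emit:
{"method": "drive_tool", "body": {
  "series": [0, 0, -0.2, 0, 0, 0, -1, 0, 0, -0.4, 0, 0, 0, -1]
}}

```text
time: 17.2
ee_pos: [0.5973, 0.0502, 0.1021]
eef_rot: [0.526, 0.851, -0.001, 0.0]
ft_force: [-6.2, -2.3, 10.6]
width: 0.0155
grip_force: 50.3
```

```bash
python3 st.py
```

```text
[0.5973 0.0502 0.1021] yaw 116.59 tilt [-0.0008 -0.0013] 0.01548327475940687 [-6.2 -2.3 10.6] [-0.66  1.69 -0.68]
delta screw [ 0.02  0.01 -0.95]
```

Torque has jumped to 0.37 and then 0.68 N m, so this is the stop. I ease back to the middle of the slack and lift out straight.

Emit:
{"method": "drive_tool", "body": {
  "series": [0, 0, 0.6, 0, 0, -0.02, -1, 0, 0, 1.2, 0, 0, -0.03, -1, 0, 0, 1.8, 0, 0, -0.04, -1, 0, 0, 1.8, 0, 0, -0.1, -1, 0, 0, 1.8, 0, 0, -0.2, -1, 0, 0, 1.8, 0, 0, -0.3, -1, 0, 0, 1.8, 0, 0, -0.6, -1, 0, 0, 1.8, 0, 0, -1.4, -1, 0, 0, 1.8, 0, 0, -2.3, -1, 0, 0, 1.8, 0, 0, -2.9, -1]
}}

```text
time: 18.03
ee_pos: [0.5982, 0.0514, 0.2213]
eef_rot: [0.59, 0.808, 0.001, 0.001]
ft_force: [0.9, 0.6, -1.2]
width: 0.0158
grip_force: 50.0
```

```bash
python3 st.py; python3 - <<'E'
from h import *
print(todelta([.4623,-.3356,.20]).round(2))
E
```

```text
[0.5982 0.0514 0.2213] yaw 107.71 tilt [0.0028 0.0005] 0.01582781687940535 [ 0.9  0.6 -1.2] [ 0.04 -0.21 -0.01]
delta screw [-0.   -0.02  2.03]
[-8.18 -6.18  0.52]
```

Emit:
{"method": "drive_tool", "body": {
  "series": [0, 0, 1.3, -0.3, -0.2, 0, -1, 0, 0, 2.6, -0.8, -0.6, 0, -1, 0, 0, 3.9, -1.3, -1, 0, -1, 0, 0, 5.2, -1.8, -1.4, 0, -1, 0, 0, 6.5, -2.4, -1.8, 0, -1, 0, 0, 7.8, -3, -2.2, 0, -1, 0, 0, 9.1, -3.6, -2.6, 0, -1, 0, 0, 10.4, -4.2, -3.1, 0, -1, 0, 0, 11.7, -4.8, -3.5, 0, -1, 0, 0, 13, -5.4, -4, 0, -1]
}}

```text
time: 18.87
ee_pos: [0.5105, -0.2043, 0.2184]
eef_rot: [0.932, 0.362, 0.001, 0.0]
ft_force: [0.8, -0.0, -0.9]
width: 0.0158
grip_force: 50.0
```

```bash
python3 st.py; python3 - <<'E'
from h import *
print(todelta([.4623,-.3356,.20]).round(2))
E
```

```text
[ 0.5105 -0.2043  0.2184] yaw 42.41 tilt [ 0.0015 -0.0004] 0.015758067638405513 [ 0.8 -0.  -0.9] [-0.01 -0.04 -0.02]
delta screw [ 5.91 -3.25  1.96]
[-3.1   1.61  0.46]
```

Emit:
{"method": "drive_tool", "body": {
  "series": [0, 0, 1.4, -0.6, 0.3, 0, -1, 0, 0, 2.8, -1.2, 0.6, 0, -1, 0, 0, 4.2, -1.8, 0.9, 0, -1, 0, 0, 5.6, -2.4, 1.2, 0, -1, 0, 0, 7, -2.8, 1.4, 0, -1, 0, 0, 8.4, -3.1, 1.6, 0, -1, 0, 0, 9.8, -3.1, 1.6, 0, -1, 0, 0, 11.2, -3.1, 1.6, 0, -1, 0, 0, 12.6, -3.1, 1.6, 0, -1, 0, 0, 14, -3.1, 1.6, 0, -1]
}}

```text
time: 19.7
ee_pos: [0.463, -0.3343, 0.2182]
eef_rot: [0.971, -0.239, 0.001, -0.0]
ft_force: [0.0, 0.2, -1.1]
width: 0.0159
grip_force: 50.0
```

Emit:
{"method": "drive_tool", "body": {
  "series": [0, 0, 0, 0, 0, 0.4, -1, 0, 0, 0, 0, 0, 0.8, -1, 0, 0, 0, 0, 0, 1.2, -1, 0, 0, 0, 0, 0, 1.2, -1]
}}

```text
time: 20.03
ee_pos: [0.4616, -0.3335, 0.1671]
eef_rot: [0.972, -0.236, -0.002, -0.001]
ft_force: [-0.8, 1.4, -2.3]
width: 0.0155
grip_force: 50.0
```

```bash
python3 st.py; python3 - <<'E'
from h import *
print(todelta([.4624,-.3355,.079]).round(2))
E
```

```text
[ 0.4616 -0.3335  0.1671] yaw -27.3 tilt [-0.0029  0.0026] 0.015530668445221212 [-0.8  1.4 -2.3] [ 0.13  0.07 -0.01]
delta screw [ -1.39 -10.1    0.69]
[0.05 0.04 2.2 ]
```

Emit:
{"method": "drive_tool", "body": {
  "series": [0, 0, 0, 0.03, 0.03, 0.5, -1, 0, 0, 0, 0.03, 0.03, 1, -1, 0, 0, 0, 0.03, 0.03, 1.4, -1, 0, 0, 0, 0.03, 0.03, 1.7, -1, 0, 0, 0, 0.03, 0.03, 1.8, -1, 0, 0, 0, 0.03, 0.03, 1.8, -1, 0, 0, 0, 0.03, 0.03, 1.8, -1]
}}

```text
time: 20.62
ee_pos: [0.4637, -0.3364, 0.0983]
eef_rot: [0.972, -0.237, 0.001, 0.0]
ft_force: [0.6, -0.1, -1.4]
width: 0.0156
grip_force: 50.0
```

```bash
python3 st.py; python3 - <<'E'
from h import *
print(todelta([.4624,-.3355,.079]).round(3))
E
```

```text
[ 0.4637 -0.3364  0.0983] yaw -27.36 tilt [ 0.001  -0.0006] 0.015579315754151559 [ 0.6 -0.1 -1.4] [ 0.05  0.05 -0.02]
delta screw [ -1.48 -10.14  -1.05]
[-0.04  -0.005  0.482]
```

Emit:
{"method": "drive_tool", "body": {
  "series": [0, 0, 0, -0.02, 0, 0.12, -1, 0, 0, 0, -0.02, 0, 0.22, -1, 0, 0, 0, -0.02, 0, 0.3, -1, 0, 0, 0, -0.02, 0, 0.36, -1, 0, 0, 0, -0.02, 0, 0.41, -1, 0, 0, 0, -0.02, 0, 0.45, -1, 0, 0, 0, -0.02, 0, 0.48, -1, 0, 0, 0, -0.02, 0, 0.48, -1]
}}

```text
time: 21.28
ee_pos: [0.4626, -0.3359, 0.0787]
eef_rot: [0.972, -0.237, 0.0, 0.0]
ft_force: [-3.4, 2.1, 6.7]
width: 0.0155
grip_force: 50.0
```

```bash
python3 st.py
```

```text
[ 0.4626 -0.3359  0.0787] yaw -27.38 tilt [ 0.0001 -0.0004] 0.01550437419271097 [-3.4  2.1  6.7] [0.55 0.67 0.03]
delta screw [ -1.45 -10.14  -1.54]
```

Seated in the groove, with 7 N at z 0.0787. I release, wait, and rise straight up.

Emit:
{"method": "drive_tool", "body": {
  "series": [0, 0, 0, 0, 0, -0.01, -1, 0, 0, 0, 0, 0, -0.01, -0.5, 0, 0, 0, 0, 0, -0.01, -0.3, 0, 0, 0, 0, 0, -0.01, 0, 0, 0, 0, 0, 0, -0.01, 0.3, 0, 0, 0, 0, 0, -0.01, 0.5, 0, 0, 0, 0, 0, -0.01, 0.5, 0, 0, 0, 0, 0, -0.01, 0.5]
}}

```text
time: 21.95
ee_pos: [0.4625, -0.3358, 0.0784]
eef_rot: [0.972, -0.237, 0.0, 0.0]
ft_force: [0.1, 0.9, 0.0]
width: 0.0539
grip_force: 0.0
```

Emit:
{"method": "drive_tool", "body": {
  "series": [0, 0, 0, 0, 0, -0.5, 0.5, 0, 0, 0, 0, 0, -1.2, 0.5, 0, 0, 0, 0, 0, -2, 0.5, 0, 0, 0, -0.2, 0, -3, 0.5, 0, 0, 0, -0.4, 0, -3.6, 0.5, 0, 0, 0, -0.4, 0, -3.6, 0.5, 0, 0, 0, -0.4, 0, -3.6, 0.5]
}}

```text
time: 22.53
ee_pos: [0.4487, -0.3288, 0.2239]
eef_rot: [0.972, -0.237, 0.001, 0.001]
ft_force: [0.1, -0.6, -0.5]
width: 0.0649
grip_force: 0.0
```

```bash
python3 st.py; python3 - <<'E'
from h import *
w=camera("wrist")[:,:,::-1];s=camera("scene")[:,:,::-1]
a=cv2.resize(w[110:240,215:345],(400,400),interpolation=2)
b=cv2.resize(s[100:300,200:440][:,:240],(400,333),interpolation=2);b=np.vstack([b,np.zeros((67,400,3),np.uint8)])
cv2.imwrite("pics/end.png",np.hstack([a,b]))
E
```

```text
[ 0.4487 -0.3288  0.2239] yaw -27.39 tilt [ 0.0024 -0.0024] 0.0649324455588093 [ 0.1 -0.6 -0.5] [ 0.07  0.02 -0.06]
delta screw [ -1.07 -10.15   2.08]
```

View pics/end.png

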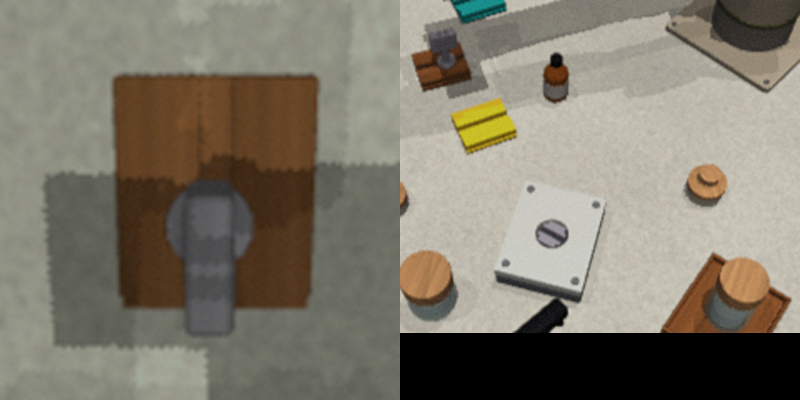

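The final view shows the key upright in the brown stand's groove at (210,235), the jar in the tray, and the screw turned with its slot clear at (551,234). Nothing else has moved.

```bash
python3 -c "
from bench import r
print(r.close_job())"
```

```text
the job is handed in; nothing more can be done
None
```

The job is handed in at about 22.6 s, within the 72 s limit: the jar stands upright in the tray, the screw is undone to its stop (felt as a torque rise to about 0.7 N m), and the key is back upright in its groove.

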